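Flip the shared cover of a twin stock tub

TASK

The blue-and-steel twin stock tub has one white, orange-edged cover, hinged on the spine between its two tubs. With the gripper's fingers only pushing, never pinching the cover, swing it up from the tub it is over, over the spine, and press it gently down until it lies flat over the other tub, without slamming it. Leave the cup, jar and everything else standing where they are.

Things in the scene. Friction and masses are not known exactly. Their poses are not given: they have to be found in the camera images.
- station: twin tub, fixed: blue base tray 260 (x) x 460 (y) x 8 mm with two open rectangular steel tubs, blue outside, each 180 (x) x 115 (y) mm, centred at y = +/-72.5 mm, rims 137 mm above the table, outer walls at y = +/-130 mm. Origin: centre of the tray's underside; x along the spine, y across it, z up. Posts at x = +/-99 mm, 22 mm wide, 148 mm high, bear the spine
- spine_mid (a point): middle of the spine (the hinge axis of the cover), at station (0, 0, 140 mm); the hinge axis runs along the station's x
- cover (a joint): angle of the cover about the spine, rad. 0: flat over the station's +y tub; 1.57: upright; 3.14: flat over the -y tub; slightly soft stops at both ends. Starts at 0 to 0.35. Stiff hinge (0.2 N m friction): the cover (about 0.14 kg) stays at any angle it is left at and does not fall by itself; 1 to 3 N square to the plate at its outer edge moves it
- cover_edge (a point): middle of the cover's outer edge, in the plate's middle plane, 170 mm from the hinge axis; moves with the cover. The cover is a rigid white plate 180 mm along the spine, 5 mm thick, reaching from 7 to 170 mm from the hinge axis, its outer 16 mm orange. When flat it overhangs the tub's outer wall by 40 mm, with free room under the overhang
- cup: loose white tasting cup, 52 mm wide, 55 mm high, on the tray at the +y end (away from the robot); origin at the centre of its underside; leave alone
- jar: loose amber jar with yellow cap, 44 mm wide, 60 mm high, on the tray at the -y end; origin at the centre of its underside; leave alone
- bowl: loose steel bowl, 120 mm wide, 50 mm high, on the table beside the tub; origin under its centre; leave alone
- canister: loose green can, 60 mm wide, 55 mm high, on the table beside the tub; origin under its centre; leave alone
- ladle: loose spoon 200 mm long with wooden handle, lying on the table to the left; leave alone
- timer: loose white kitchen timer 50 x 70 x 22 mm, on the table to the right; origin under its centre; leave alone

How it is judged:
On the way:
1. the cover has been swung upright (value of joint cover between 1.4 and 2.2 rad), for 0.05 s.
At the end, for the whole second after the job is handed in: the cover lies flat over the -y tub (joint above 3.07 rad, so its edge is within about 12 mm of flat) and is at rest; cup, jar, bowl, canister, spoon and timer are all within 20 mm of where they started (value of joint cover above 3.07 rad and velocity of joint cover between -0.05 and 0.05 rad/s and distance of each of cup, jar, bowl, ladle, canister, timer from where it was at the start of the episode below 0.02 m); the robot touches nothing.
It fails at once if the cover was pinched, or shoved hard, in mid swing (value of joint cover between 0.45 and 2.9 rad and contact force between the fingers and station above 25 N).
It fails at once if the cover or tub was pressed hard with the fingers (contact force between the fingers and station above 60 N).
It fails at once if the cover was slammed down (faster than 2.5 rad/s over the last part of the swing) (value of joint cover above 2.6 rad and velocity of joint cover above 2.5 rad/s).
It fails at once if a bystander was moved, lifted or knocked (distance of any of cup, jar, bowl, ladle, canister, timer from where it was at the start of the episode above 0.03 m).
It also fails if it takes over 45 s, if anything falls off the work surface, if the arm or the gripper's body presses on something with over 40 N, if the wrist force passes 120 N, or if a joint passes its speed limit or range.

ROBOT

A 6-joint arm with a two-finger parallel gripper is mounted at the origin on the work surface. World frame = base frame: x ahead of the robot, y to its left, z up, the work surface at z = 0. Lengths are in m, angles in rad, forces in N, time in s.
With the tool pointing down it reaches from about 0.25 to 0.725 m from the base axis. Payload 4 kg.
Tool frame: the origin (TCP) lies at the very end of the fingers, on their centre line; the grasp point (between the pads) lies 19 mm behind it; x points along the fingers, z is the direction in which the jaws open and shut, and the axes are right-handed (so a half turn about x gives the same grasp; the last joint's range is limited). The gripper opens to 85 mm and grips with 20 to 120 N. Pads are 22 mm wide; open, the fingers measure 114 mm over their backs; the gripper's body (76 mm by 85 mm) begins 54 mm behind the grasp point. The pads swing forward as they close: fully open they stand 13 mm farther back than shut.
Start: joints at [-1.201, 0.241, 0.005, 1.335, 0, 1.571], TCP at [0.181, -0.466, 0.231] pointing down, gripper open.
Joint ranges: [-2.72, 2.72], [-1.05, 1.87], [-1.09, 1.28], [-1.99, 2.15], [-1.42, 1.44], [-3.14, 3.14]. Speed limits (rad/s): [2.79, 2.79, 3.14, 3.14, 3.14, 3.14].

INTERFACE

Orientations are given as a unit quaternion [x, y, z, w].
In Python, from workcell import bot gives the robot as it stands.
- The arm moves only by the tool apply_moves, never from a script. Its argument "targets" is one flat list of numbers, 7 for each row, row after row: the shift along the tool's x, y, z in units of 25 cm (1.0 is 25 cm), then the turn, a rotation vector about the tool's x, y, z in units of 0.5 rad (1.0 is 0.5 rad), then the opening, from 0 (shut) to 1 (fully open). In form: [tx, ty, tz, wx, wy, wz, claw, tx, ty, tz, wx, wy, wz, claw, ...]. A call has 1 to 12 rows; each row is the pose to reach, as a shift and turn from the pose commanded when the call began, along the tool's axes at that moment; what a row does not reach only later rows make up. A row lasts 1/12 s, in which the tool goes at most 41.7 mm and 7.16 degrees, less where a joint would pass 70% of its speed; a pose out of reach is approached as far as the arm can. A call with a number of a shift or a turn outside -1 to 1 is refused whole. A call with a gripper value outside its range is refused whole. The fingers move at their own pace and stop on an object; the grip force is fixed at half the most. Time passes only in rows, so rows that repeat a pose let the fingers close. It gives the time, the measured TCP pose, the force and the opening at its end, in the units of the state.
- bot.get_obs(): the state, without advancing time (a new reading comes with each control period).
- bot.camera(name): name is "scene" or "top" or "wrist"; returns (picture, depth): 420x560x3 uint8, red, green, blue; 420x560 float32, m along the optical axis (not along the pixel's ray), 0 where there is no reading.
- bot.camera_params(name): a dict with "fx", "fy", "cx", "cy" (pixels), "T" (4x4, takes a point from camera to world coordinates); the wrist camera has in their place "tool_from_camera" (4x4, takes a point from camera to tool coordinates, whose origin is the TCP and whose axes are the tool frame's). Camera axes: x right, y up, looking along -z (the intrinsics and any distortion apply to the point x, -y, -z); pixel columns grow to the right and rows downward; lengths in m; the calibration is good to about 2 mm. The wrist camera is an equidistant fisheye: a pixel r from the principal point sees the ray r / f radians off the axis. A picture is of the moment at which its call begins: read the wrist's pose just before it. camera_params takes no time and is no camera call.
- bot.job_done(): hands the job in, once; it reports no verdict.
The state is a dict: "clock": time; "joint_pos": joint angles; "joint_vel": joint speeds; "tau": joint torques, N m; "eef_pos": TCP position; "tool_rot": TCP orientation; "ft_force": force on the tool from outside, world axes, zero at the start; "ft_torque": the same for the moment, N m; "grip_width": finger opening in m.
Only numpy, scipy, OpenCV 4.12 (cv2) and the standard library are available. Lean on these libraries where they do the work, as an engineer would, in place of code of your own. Each camera call takes 0.05 s, during which the arm holds its last target.

## Working session

There is one attempt and no reset: what is moved stays moved. The work goes in short steps, Python scripts to look and compute and a tool call to move; the robot and the scene stay as the last step left them, time stands still between calls to the robot, and variables do not carry over. Pictures are saved under pics/ and viewed, and the job is handed in when it is done.

Besides the shell and the picture viewer there is one more tool, called as name(argument=value, ...) on one line, values as JSON. apply_moves: Moves the arm, as the interface text tells. Its arguments: {"type":"object","properties":{"targets":{"type":"array"}},"required":["targets"]}

```bash
mkdir -p pics; ls
python3 - <<'E'
from workcell import bot
import cv2,numpy as np
o=bot.get_obs();print(o)
for n in ["scene","top"]:
    im,d=bot.camera(n);cv2.imwrite(f"pics/{n}0.png",im[:,:,::-1]);np.save(f"{n}0.npy",d);np.save(f"{n}0im.npy",im)
    print(n,bot.camera_params(n))
E
```

```text
pics
{'clock': 0.0, 'joint_pos': array([-1.20101961e+00,  2.41423105e-01,  3.72842553e-03,  1.33522192e+00,
       -5.94727501e-06,  1.57080298e+00]), 'joint_vel': array([-0.00167605, -0.00082738, -0.00104547,  0.00152347,  0.00019217,
        0.00017006]), 'tau': array([-1.63878130e-04, -3.72314429e+01,  2.52409887e+01,  1.69825897e-02,
        6.70770396e-05, -1.82979925e-06]), 'eef_pos': array([ 0.18047087, -0.46560853,  0.23040952]), 'tool_rot': array([ 0.39998356,  0.5840148 , -0.39913986,  0.58277546]), 'ft_force': array([0.10659591, 0.68202205, 1.69951484]), 'ft_torque': array([-0.02934176, -0.04562034,  0.02609418]), 'grip_width': 0.08572438494733313}
scene {'fx': 423.7690688847213, 'fy': 423.7690688847213, 'cx': 272.6360720349869, 'cy': 227.67505017804956, 'T': array([[-0.02939186, -0.66277974,  0.74823735,  1.2597176 ],
       [ 0.99951008, -0.02754326,  0.01486473,  0.02509042],
       [ 0.01075685,  0.74830768,  0.66326458,  0.81376333],
       [ 0.        ,  0.        ,  0.        ,  1.        ]])}
top {'fx': 388.7515166076711, 'fy': 388.7515166076711, 'cx': 276.4882971784258, 'cy': 206.44843908728217, 'T': array([[ 0.01432532,  0.99046236, -0.13703683,  0.34388749],
       [-0.99934754,  0.01872677,  0.03088354,  0.01292493],
       [ 0.03315524,  0.13650501,  0.9900844 ,  1.09028157],
       [ 0.        ,  0.        ,  0.        ,  1.        ]])}
```

View pics/scene0.png

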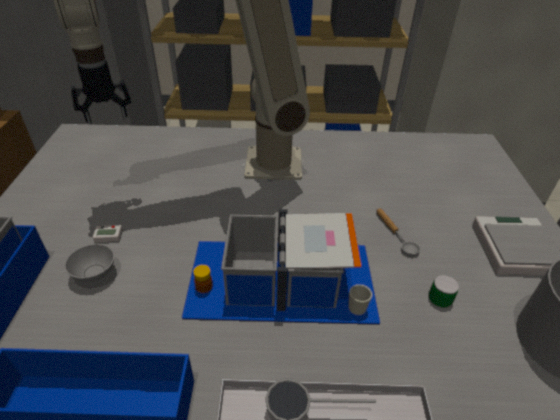

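View pics/top0.png

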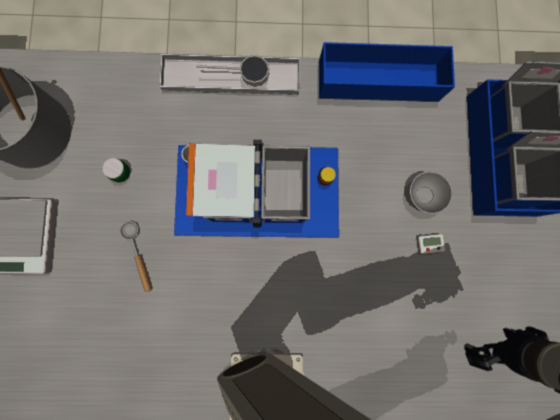

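The cover lies over the left (+y) tub, with its orange edge at top px (191,180). The spine is at about (257,182), the jar at (327,176), and the cup is under the edge at (187,155). Next I'll measure.

```bash
cat > h.py <<'E'
import numpy as np
from workcell import bot
def cloud(n,d):
    p=bot.camera_params(n);v,u=np.mgrid[:d.shape[0],:d.shape[1]]
    P=np.stack([(u-p["cx"])/p["fx"]*d,-(v-p["cy"])/p["fy"]*d,-d],-1)
    return P@p["T"][:3,:3].T+p["T"][:3,3]
E
python3 - <<'E'
from h import *
import cv2
for n in ["top","scene"]:
    im=np.load(n+"0im.npy");d=np.load(n+"0.npy");P=cloud(n,d)
    hsv=cv2.cvtColor(im,cv2.COLOR_RGB2HSV)
    reg=np.zeros(d.shape,bool)
    if n=="top": reg[135:245,165:350]=1
    else: reg[205:325,180:385]=1
    m=(hsv[...,0]>108)&(hsv[...,0]<125)&(hsv[...,1]>200)&(P[...,2]<.02)&reg&(d>0)
    X=P[m]; r=cv2.minAreaRect(X[:,:2].astype(np.float32)*1000); print(n,"tray",r,np.median(X[:,2]),m.sum())
    m=(hsv[...,0]>5)&(hsv[...,0]<16)&(hsv[...,1]>180)&(P[...,2]>.1)&reg&(d>0)
    X=P[m];print("orange",m.sum(),X.mean(0),np.percentile(X,[2,98],axis=0).round(4).tolist())
    r=cv2.minAreaRect(X[:,:2].astype(np.float32)*1000);print(r)
    # plate
    m=(P[...,2]>.13)&(hsv[...,1]<90)&(hsv[...,2]>120)&reg&(d>0)
    X=P[m];c=X.mean(0);s=np.linalg.svd(X-c,full_matrices=False)[2][2];s*=np.sign(s[2]);print("plate",m.sum(),c,s,np.percentile(X,[1,99],axis=0).round(4).tolist(), "tilt",np.arccos(s[2]))
    # steel/spine
    m=(hsv[...,2]<60)&(P[...,2]>.12)&reg; X=P[m];print("spine",m.sum(),np.median(X,0),np.percentile(X,[2,98],axis=0).round(4).tolist())
E
```

```text
top tray ((538.9178466796875, 33.72129821777344), (253.82371520996094, 453.2673645019531), 0.29426929354667664) 0.006944502161339683 4427
orange 350 [0.53915569 0.19531734 0.151437  ] [[0.4538, 0.1894, 0.1476], [0.6232, 0.2013, 0.1546]]
((538.7659912109375, 195.28448486328125), (175.21011352539062, 12.63142204284668), 0.48424333333969116)
plate 4827 [0.53734046 0.09981122 0.14548369] [-9.40294436e-04 -5.99761236e-02  9.98199369e-01] [[0.4492, -0.0975, 0.1334], [0.6295, 0.1858, 0.1528]] tilt 0.06001952272753709
spine 201 [0.55809387 0.03298856 0.14331704] [[0.4342, -0.0835, 0.1212], [0.6392, 0.0422, 0.1505]]
scene tray ((543.5103759765625, 33.09248352050781), (256.3504333496094, 453.092529296875), 0.32107260823249817) 0.008287451313666983 1700
orange 288 [0.54699836 0.19482558 0.15266903] [[0.4589, 0.1886, 0.1505], [0.6255, 0.2009, 0.1552]]
((541.76708984375, 194.9043426513672), (13.266393661499023, 173.81085205078125), 89.93973541259766)
plate 3314 [0.54627544 0.11352777 0.14785701] [ 5.78969346e-04 -6.31971472e-02  9.98000894e-01] [[0.4517, 0.0423, 0.1418], [0.6283, 0.1853, 0.1537]] tilt 0.06324194727691003
spine 683 [0.62908428 0.02968497 0.12712076] [[0.4451, -0.0912, 0.1203], [1.2597, 0.1596, 0.8138]]
```

Run:
```python
from h import *
P=cloud("top",np.load("top0.npy"))
for v in (160,180,200):
  for u in range(176,340,6): print(v,u,P[v,u].round(3).tolist(),end="; ")
  print()
for nm,(u,v) in dict(jar=(327,176),cup=(186,155),bowl=(428,193),can=(113,170),timer=(431,243),ladle=(140,260)).items(): print(nm,P[v,u].round(3))
```

```text
160 176 [0.624, 0.268, -0.002]; 160 182 [0.622, 0.249, 0.006]; 160 188 [0.584, 0.203, 0.154]; 160 194 [0.586, 0.189, 0.15]; 160 200 [0.586, 0.174, 0.15]; 160 206 [0.587, 0.16, 0.148]; 160 212 [0.587, 0.145, 0.148]; 160 218 [0.587, 0.13, 0.149]; 160 224 [0.589, 0.116, 0.144]; 160 230 [0.589, 0.101, 0.144]; 160 236 [0.59, 0.086, 0.141]; 160 242 [0.59, 0.071, 0.144]; 160 248 [0.591, 0.056, 0.14]; 160 254 [0.592, 0.041, 0.14]; 160 260 [0.626, 0.028, 0.011]; 160 266 [0.626, 0.011, 0.012]; 160 272 [0.626, -0.006, 0.015]; 160 278 [0.625, -0.023, 0.018]; 160 284 [0.626, -0.04, 0.016]; 160 290 [0.625, -0.057, 0.021]; 160 296 [0.625, -0.073, 0.024]; 160 302 [0.626, -0.091, 0.023]; 160 308 [0.595, -0.095, 0.138]; 160 314 [0.63, -0.126, 0.009]; 160 320 [0.631, -0.144, 0.007]; 160 326 [0.631, -0.161, 0.009]; 160 332 [0.633, -0.179, 0.004]; 160 338 [0.634, -0.197, 0.0]; 
180 176 [0.566, 0.266, -0.003]; 180 182 [0.564, 0.247, 0.007]; 180 188 [0.535, 0.201, 0.151]; 180 194 [0.536, 0.187, 0.15]; 180 200 [0.536, 0.172, 0.149]; 180 206 [0.536, 0.157, 0.15]; 180 212 [0.536, 0.143, 0.15]; 180 218 [0.537,
[... 968 characters left out ...]
146]; 200 242 [0.489, 0.068, 0.147]; 200 248 [0.49, 0.054, 0.142]; 200 254 [0.49, 0.039, 0.144]; 200 260 [0.512, 0.026, 0.005]; 200 266 [0.511, 0.009, 0.009]; 200 272 [0.512, -0.008, 0.01]; 200 278 [0.512, -0.025, 0.011]; 200 284 [0.512, -0.042, 0.013]; 200 290 [0.512, -0.059, 0.011]; 200 296 [0.512, -0.075, 0.014]; 200 302 [0.512, -0.092, 0.016]; 200 308 [0.493, -0.095, 0.139]; 200 314 [0.514, -0.127, 0.007]; 200 320 [0.514, -0.144, 0.009]; 200 326 [0.515, -0.161, 0.009]; 200 332 [0.515, -0.178, 0.006]; 200 338 [0.516, -0.195, 0.006]; 
jar [ 0.571 -0.154  0.066]
cup [0.631 0.234 0.029]
bowl [ 0.541 -0.456  0.005]
can [0.578 0.423 0.052]
timer [ 0.397 -0.451  0.022]
ladle [0.339 0.348 0.014]
```

```bash
cat >> h.py <<'E'
from scipy.spatial.transform import Rotation as R
def tgt(a,flip=1):
    "tool x = (0,-sin a,-cos a), tool z = flip*world x"
    x=np.array([0,-np.sin(a),-np.cos(a)]);z=np.array([flip,0,0.]);return R.from_matrix(np.stack([x,np.cross(z,x),z],1))
def rel(p,Rt,p0=None,R0=None):
    o=bot.get_obs()
    p0=o["eef_pos"] if p0 is None else p0; R0=R.from_quat(o["tool_rot"]) if R0 is None else R0
    return np.r_[R0.inv().apply(np.array(p)-p0)/.25,(R0.inv()*Rt).as_rotvec()/.5].round(3).tolist()
E
python3 - <<'E'
from h import *
o=bot.get_obs();Rm=R.from_quat(o["tool_rot"]);print(Rm.as_matrix().round(3))
for f in(1,-1):
  print(f,rel([.53,.27,.3],tgt(0,f)),rel([.53,.27,.3],tgt(.9,f)))
E
```

```text
[[-0.001  0.932  0.361]
 [ 0.002  0.361 -0.932]
 [-1.    -0.    -0.002]]
1 [-0.274, 2.367, -2.239, -2.402, -0.003, -0.002] [-0.274, 2.367, -2.239, -2.228, -1.08, -1.575]
-1 [-0.274, 2.367, -2.239, 3.881, -0.002, 0.004] [-0.274, 2.367, -2.239, 3.579, -1.732, 1.188]
```

apply_moves(targets=[-0.27,1,-0.95,-0.8,0,0,0,-0.27,1,-0.95,-0.8,0,0,0,-0.27,1,-0.95,-0.8,0,0,0,-0.27,1,-0.95,-0.8,0,0,0,-0.27,1,-0.95,-0.8,0,0,0,-0.27,1,-0.95,-0.8,0,0,0,-0.27,1,-0.95,-0.8,0,0,0,-0.27,1,-0.95,-0.8,0,0,0,-0.27,1,-0.95,-0.8,0,0,0])

```text
clock: 0.85
eef_pos: [0.329, -0.151, 0.2997]
tool_rot: [0.275, 0.651, -0.274, 0.652]
ft_force: [0.8, -0.2, 0.9]
grip_width: -0.0
```

Run:
```python
from h import *
o=bot.get_obs();print(o['clock'],o['eef_pos'],o['joint_pos'].round(2),o['grip_width'])
print(rel([.53,.27,.3],tgt(0)),rel([.53,.27,.3],tgt(.9)))
```

```text
0.85 [ 0.32901499 -0.15098737  0.29967942] [-0.43 -0.06 -0.15  1.48  0.    1.94] -4.09026535283291e-05
[0.002, 1.752, -0.643, -1.594, 0.002, -0.003] [0.002, 1.752, -0.643, -1.484, -0.714, -1.704]
```

apply_moves(targets=[0,0.98,-0.36,-0.8,0,0,0,0,0.98,-0.36,-0.8,0,0,0,0,0.98,-0.36,-0.8,0,0,0,0,0.98,-0.36,-0.8,0,0,0,0,0.98,-0.36,-0.8,0,0,0,0,0.98,-0.36,-0.8,0,0,0,0,0.98,-0.36,-0.8,0,0,0])

```text
clock: 1.43
eef_pos: [0.4428, 0.0854, 0.2979]
tool_rot: [0.139, 0.694, -0.138, 0.693]
ft_force: [0.4, 0.5, -0.7]
grip_width: 0.0003
```

Run:
```python
from h import *
o=bot.get_obs();print(o['clock'],o['eef_pos'],o['joint_pos'].round(2),o['grip_width'])
print(rel([.53,.27,.3],tgt(0)),rel([.53,.27,.3],tgt(.9)))
```

```text
1.4333 [0.44280593 0.08543423 0.29785874] [0.19 0.12 0.03 1.48 0.   2.16] 0.00025090709738614085
[-0.007, 0.816, 0.037, -0.791, -0.001, -0.003] [-0.007, 0.816, 0.037, -0.736, -0.357, -1.779]
```

Run:
```python
from h import *
print(rel([.53,.30,.26],tgt(1.0)))
```

```text
[0.153, 0.926, -0.009, -0.723, -0.396, -1.976]
```

apply_moves(targets=[0.15,0.92,0,-0.36,-0.2,-0.98,0,0.15,0.92,0,-0.36,-0.2,-0.98,0,0.15,0.92,0,-0.36,-0.2,-0.98,0,0.15,0.92,0,-0.36,-0.2,-0.98,0,0.15,0.92,0,-0.36,-0.2,-0.98,0,0.15,0.92,0,-0.36,-0.2,-0.98,0])

```text
clock: 1.93
eef_pos: [0.53, 0.2974, 0.2549]
tool_rot: [-0.105, 0.683, -0.249, 0.679]
ft_force: [0.4, -0.3, -0.1]
grip_width: -0.0001
```

Run:
```python
from h import *
o=bot.get_obs();print(o['clock'],o['eef_pos'],o['joint_pos'].round(2),o['grip_width'])
print(rel([.53,.30,.20],tgt(1.)))
```

```text
1.9333 [0.53002766 0.29739486 0.25488631] [ 0.68  0.79  0.84  2.   -0.35  2.53] -8.88505767675625e-05
[0.187, 0.115, -0.012, -0.355, -0.205, -0.98]
```

```bash
cat >> h.py <<'E'
def tg(a,azd):
    az=np.radians(azd);x=np.array([np.sin(a)*np.cos(az),np.sin(a)*np.sin(az),-np.cos(a)]);z=np.array([-np.sin(az),np.cos(az),0]);return R.from_matrix(np.stack([x,np.cross(z,x),z],1))
E
python3 - <<'E'
from h import *
print(rel([.50,.27,.20],tg(.9,-60)),rel([.50,.27,.20],tg(.9,-50)))
E
```

```text
[0.251, -0.011, -0.106, -1.165, -0.869, -0.724] [0.251, -0.011, -0.106, -1.431, -1.097, -0.697]
```

apply_moves(targets=[0.2,0,-0.1,-1,-0.75,-0.62,0,0.2,0,-0.1,-1,-0.75,-0.62,0,0.2,0,-0.1,-1,-0.75,-0.62,0,0.2,0,-0.1,-1,-0.75,-0.62,0,0.2,0,-0.1,-1,-0.75,-0.62,0,0.2,0,-0.1,-1,-0.75,-0.62,0])

```text
clock: 2.43
eef_pos: [0.5034, 0.2737, 0.2149]
tool_rot: [-0.414, 0.56, -0.151, 0.702]
ft_force: [0.4, -0.4, -0.3]
grip_width: -0.0003
```

Run:
```python
from h import *
import cv2
o=bot.get_obs();print(o['clock'],o['eef_pos'],o['joint_pos'].round(2),o['grip_width'])
print(R.from_quat(o["tool_rot"]).as_matrix().round(2))
im,d=bot.camera("scene");cv2.imwrite("pics/s1.png",im[:,:,::-1])
```

```text
2.4333 [0.5034417  0.27366668 0.21486268] [ 0.87  0.65  0.3   1.66 -0.76  2.2 ] -0.00025177122334436115
[[ 0.33 -0.25  0.91]
 [-0.68  0.61  0.41]
 [-0.66 -0.75  0.03]]
```

View pics/s1.png

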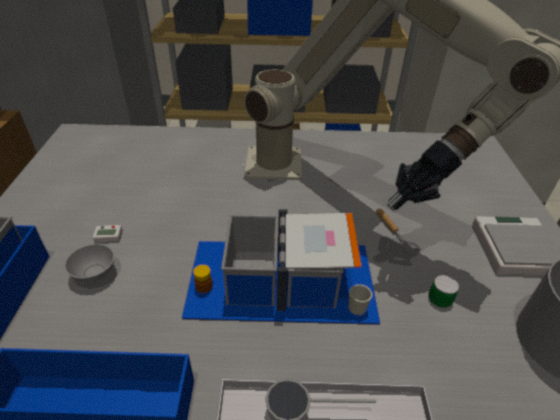

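The gripper is at px (405,195), tilted, clear of everything and pointing at the cover edge. Next I'll move it down beside the edge, then under it.

Run:
```python
from h import *
print(rel([.495,.240,.115],tg(.95,-62)))
o=bot.get_obs()
print(rel([.512,.192,.115],tg(.95,-62),np.array([.495,.240,.115]),tg(.95,-62)))
```

```text
[0.343, 0.221, -0.09, -0.116, -0.062, -0.197]
[0.164, -0.117, -0.03, 0.0, 0.0, 0.0]
```

apply_moves(targets=[0.34,0.22,-0.09,-0.12,-0.06,-0.2,0,0.34,0.22,-0.09,-0.12,-0.06,-0.2,0,0.34,0.22,-0.09,-0.12,-0.06,-0.2,0,0.34,0.22,-0.09,-0.12,-0.06,-0.2,0])

```text
clock: 2.82
eef_pos: [0.4951, 0.2375, 0.1131]
tool_rot: [-0.463, 0.536, -0.165, 0.686]
ft_force: [0.1, -0.0, -0.2]
grip_width: 0.0002
```

Run:
```python
from h import *
import cv2
o=bot.get_obs();print(o['clock'],o['eef_pos'],o['ft_force'].round(1),o['joint_pos'].round(2))
print(rel([.512,.192,.115],tg(.95,-62)))
for n in("scene","wrist"):
  im,d=bot.camera(n);cv2.imwrite(f"pics/{n}2.png",im[:,:,::-1] if n=="wrist" else cv2.resize(im[130:340,170:450,::-1],None,fx=2.5,fy=2.5))
```

```text
2.8167 [0.49507053 0.23751313 0.11307253] [ 0.1 -0.  -0.2] [ 0.87  0.73  0.08  1.42 -0.85  2.19]
[0.152, -0.119, -0.023, -0.008, -0.024, -0.002]
```

View pics/scene2.png

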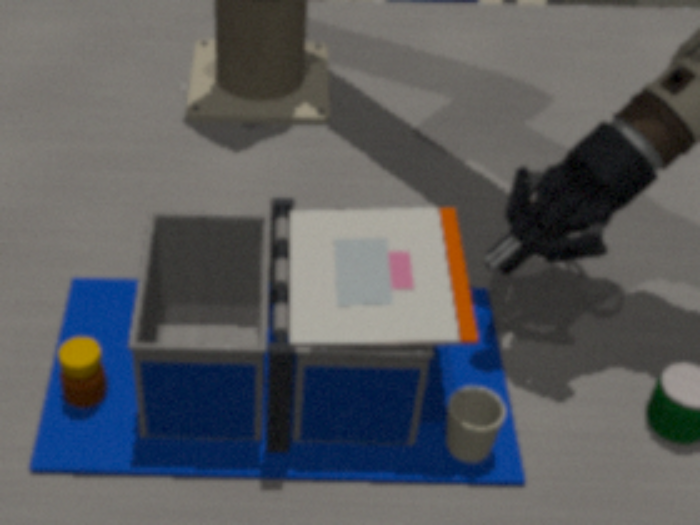

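View pics/wrist2.png

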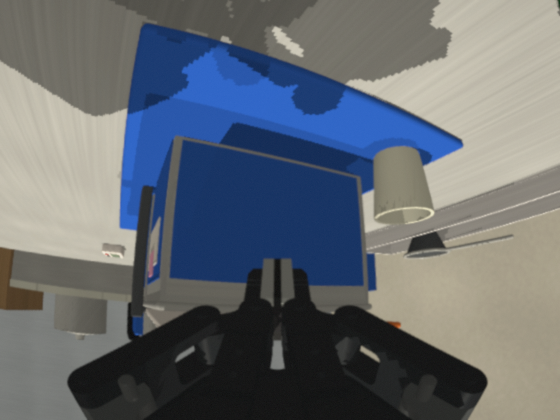

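Wrist view: the closed fingertips at (278,265) are in front of the tub wall, with the cup off to the right at (400,185). Moving in under the overhang.

apply_moves(targets=[0.08,-0.06,-0.01,0,0,0,0,0.15,-0.12,-0.02,0,0,0,0,0.15,-0.12,-0.02,0,0,0,0])

```text
clock: 3.17
eef_pos: [0.5174, 0.1945, 0.1234]
tool_rot: [-0.459, 0.533, -0.166, 0.692]
ft_force: [0.5, -0.6, 0.5]
grip_width: -0.0
```

Run:
```python
from h import *
import cv2
o=bot.get_obs();print(o['clock'],o['eef_pos'],o['ft_force'].round(1),o['joint_pos'].round(2))
for p in ([.512,.19,.15],[.512,.185,.20],[.512,.16,.25]):print(rel(p,tg(.95,-62)))
im,d=bot.camera("scene");cv2.imwrite(f"pics/s3.png",cv2.resize(im[130:340,170:450,::-1],None,fx=2.5,fy=2.5))
```

```text
3.1667 [0.51742189 0.19448526 0.12340046] [ 0.5 -0.6  0.5] [ 0.8   0.66 -0.    1.31 -0.88  2.09]
[-0.058, -0.09, -0.026, -0.034, -0.008, -0.008]
[-0.16, -0.263, -0.033, -0.034, -0.008, -0.008]
[-0.205, -0.477, -0.077, -0.034, -0.008, -0.008]
```

View pics/s3.png

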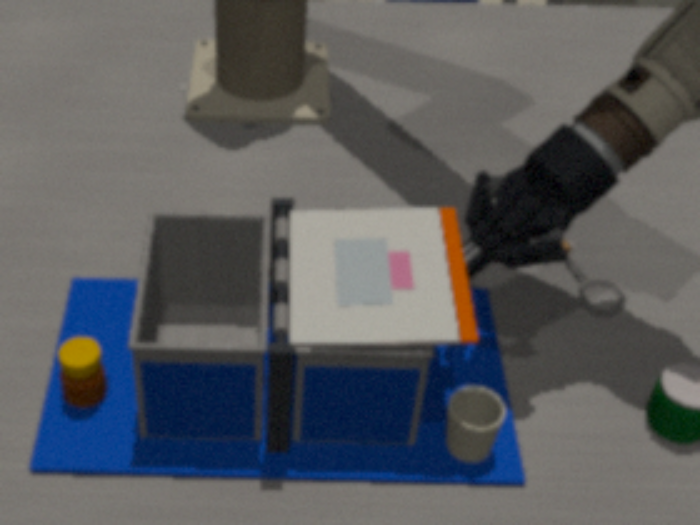

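The fingers are under the orange edge (contact side at crop px (470,255)). Now the arc path.

```bash
cat >> h.py <<'E'
H=np.array([.033,.140])
def pose(th,x=.517,r=.158,d=.018,sched=True,a=None,az=None):
    y,z=H+r*np.array([np.cos(th),np.sin(th)])-d*np.array([-np.sin(th),np.cos(th)])
    if a is None:a=np.interp(th,[.8,2.2],[.95,.35])
    if az is None:az=np.interp(th,[.8,2.2],[-62,-75])
    return [x,y,z],tg(a,az)
def rows(ths,**k):
    for t in ths:
        p,Q=pose(t,**k);print(round(t,2),np.round(p,3),np.round(rel(p,Q),2).tolist())
E
python3 - <<'E'
from h import *
rows(np.arange(.08,1.05,.08))
E
```

```text
0.08 [0.517 0.192 0.135] [-0.02, -0.05, -0.01, -0.03, -0.01, -0.01]
0.16 [0.517 0.192 0.147] [-0.05, -0.09, -0.01, -0.03, -0.01, -0.01]
0.24 [0.517 0.191 0.16 ] [-0.07, -0.13, -0.01, -0.03, -0.01, -0.01]
0.32 [0.517 0.189 0.173] [-0.1, -0.18, -0.01, -0.03, -0.01, -0.01]
0.4 [0.517 0.186 0.185] [-0.12, -0.22, -0.02, -0.03, -0.01, -0.01]
0.48 [0.517 0.181 0.197] [-0.13, -0.27, -0.02, -0.03, -0.01, -0.01]
0.56 [0.517 0.176 0.209] [-0.14, -0.32, -0.03, -0.03, -0.01, -0.01]
0.64 [0.517 0.17  0.22 ] [-0.15, -0.37, -0.04, -0.03, -0.01, -0.01]
0.72 [0.517 0.164 0.231] [-0.16, -0.42, -0.05, -0.03, -0.01, -0.01]
0.8 [0.517 0.156 0.241] [-0.16, -0.46, -0.07, -0.03, -0.01, -0.01]
0.88 [0.517 0.148 0.25 ] [-0.16, -0.51, -0.08, -0.02, 0.02, 0.06]
0.96 [0.517 0.138 0.259] [-0.15, -0.56, -0.1, -0.0, 0.04, 0.13]
1.04 [0.517 0.129 0.267] [-0.14, -0.61, -0.12, 0.01, 0.06, 0.2]
```

First 5 rows (to about 0.4), then a check.

apply_moves(targets=[-0.02,-0.05,-0.01,-0.03,-0.01,-0.01,0,-0.05,-0.09,-0.01,-0.03,-0.01,-0.01,0,-0.07,-0.13,-0.01,-0.03,-0.01,-0.01,0,-0.1,-0.18,-0.01,-0.03,-0.01,-0.01,0,-0.12,-0.22,-0.02,-0.03,-0.01,-0.01,0])

```text
clock: 3.63
eef_pos: [0.5147, 0.1882, 0.1847]
tool_rot: [-0.467, 0.531, -0.16, 0.689]
ft_force: [0.7, -0.1, -2.4]
grip_width: 0.0001
```

```bash
cat >> h.py <<'E'
def snap(name):
    import cv2
    o=bot.get_obs();print(o['clock'],o['eef_pos'].round(4),o['ft_force'].round(1),o['joint_pos'].round(2))
    im,d=bot.camera("scene");cv2.imwrite(f"pics/{name}.png",cv2.resize(im[70:340,170:450,::-1],None,fx=2.2,fy=2.2))
    P=cloud("scene",d);hsv=cv2.cvtColor(im,cv2.COLOR_RGB2HSV)
    m=(hsv[...,0]>5)&(hsv[...,0]<14)&(hsv[...,1]>190)&(abs(P[...,0]-.54)<.1)&(P[...,2]>.10)&(P[...,2]<.35)
    if m.sum()>20:
        c=np.median(P[m],0);print("orange",m.sum(),c.round(3),"theta~",np.arctan2(c[2]-.14,c[1]-.033).round(3))
E
python3 - <<'E'
from h import *
snap("s4")
E
```

```text
3.6333 [0.5147 0.1882 0.1847] [ 0.7 -0.1 -2.4] [ 0.8   0.58  0.03  1.41 -0.89  2.06]
orange 316 [0.552 0.183 0.204] theta~ 0.405
```

View pics/s4.png

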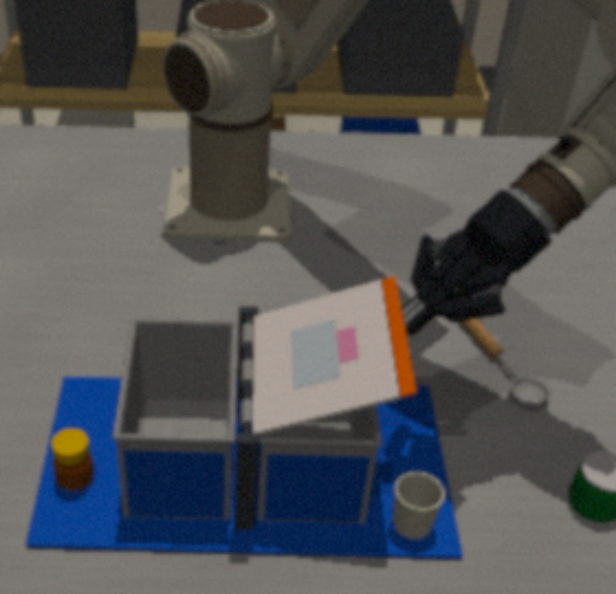

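It tracks: the cover is at about 0.40 rad with 2.4 N on the tool. Continuing.

Run:
```python
from h import *
rows(np.arange(.48,1.4,.08),d=.017,r=.157)
```

```text
0.48 [0.517 0.18  0.197] [0.0, -0.05, -0.01, 0.0, 0.01, 0.0]
0.56 [0.517 0.175 0.209] [-0.01, -0.1, -0.02, 0.0, 0.01, 0.0]
0.64 [0.517 0.169 0.22 ] [-0.02, -0.15, -0.03, 0.0, 0.01, 0.0]
0.72 [0.517 0.162 0.231] [-0.03, -0.2, -0.04, 0.0, 0.01, 0.0]
0.8 [0.517 0.155 0.241] [-0.03, -0.25, -0.06, 0.0, 0.01, 0.0]
0.88 [0.517 0.146 0.25 ] [-0.02, -0.3, -0.07, 0.02, 0.03, 0.07]
0.96 [0.517 0.137 0.259] [-0.02, -0.34, -0.09, 0.03, 0.05, 0.14]
1.04 [0.517 0.127 0.267] [-0.01, -0.39, -0.11, 0.05, 0.07, 0.21]
1.12 [0.517 0.117 0.274] [0.0, -0.43, -0.13, 0.07, 0.09, 0.28]
1.2 [0.517 0.106 0.28 ] [0.02, -0.48, -0.15, 0.09, 0.11, 0.34]
1.28 [0.517 0.094 0.286] [0.04, -0.52, -0.17, 0.11, 0.13, 0.41]
1.36 [0.517 0.082 0.29 ] [0.06, -0.56, -0.19, 0.13, 0.14, 0.48]
```

apply_moves(targets=[0,-0.05,-0.01,0,0.01,0,0,-0.01,-0.1,-0.02,0,0.01,0,0,-0.02,-0.15,-0.03,0,0.01,0,0,-0.03,-0.2,-0.04,0,0.01,0,0,-0.03,-0.25,-0.06,0,0.01,0,0,-0.02,-0.3,-0.07,0.02,0.03,0.07,0,-0.02,-0.34,-0.09,0.03,0.05,0.14,0,-0.01,-0.39,-0.11,0.05,0.07,0.21,0])

```text
clock: 4.35
eef_pos: [0.5155, 0.1252, 0.264]
tool_rot: [-0.428, 0.566, -0.139, 0.691]
ft_force: [0.2, 0.1, -2.0]
grip_width: -0.0002
```

Run:
```python
from h import *
snap("s5")
rows(np.arange(1.12,2.1,.08),d=.016,r=.155)
```

```text
4.35 [0.5155 0.1252 0.264 ] [ 0.2  0.1 -2. ] [ 0.67  0.39  0.03  1.45 -0.82  1.89]
orange 225 [0.557 0.118 0.283] theta~ 1.036
1.12 [0.517 0.115 0.273] [0.01, -0.04, -0.01, 0.01, 0.02, 0.06]
1.2 [0.517 0.104 0.279] [0.02, -0.08, -0.03, 0.03, 0.03, 0.13]
1.28 [0.517 0.093 0.284] [0.04, -0.12, -0.05, 0.05, 0.05, 0.2]
1.36 [0.517 0.081 0.288] [0.06, -0.16, -0.07, 0.07, 0.07, 0.27]
1.44 [0.517 0.069 0.292] [0.08, -0.2, -0.09, 0.09, 0.08, 0.34]
1.52 [0.517 0.057 0.294] [0.11, -0.24, -0.11, 0.11, 0.1, 0.41]
1.6 [0.517 0.044 0.295] [0.14, -0.27, -0.14, 0.13, 0.12, 0.48]
1.68 [0.517 0.032 0.296] [0.17, -0.3, -0.16, 0.15, 0.13, 0.54]
1.76 [0.517 0.02  0.295] [0.21, -0.33, -0.18, 0.18, 0.15, 0.61]
1.84 [0.517 0.007 0.294] [0.24, -0.36, -0.2, 0.2, 0.16, 0.68]
1.92 [ 0.517 -0.005  0.291] [0.28, -0.38, -0.22, 0.22, 0.17, 0.75]
2.0 [ 0.517 -0.017  0.288] [0.33, -0.4, -0.24, 0.25, 0.18, 0.82]
2.08 [ 0.517 -0.029  0.283] [0.37, -0.41, -0.26, 0.27, 0.2, 0.88]
```

View pics/s5.png

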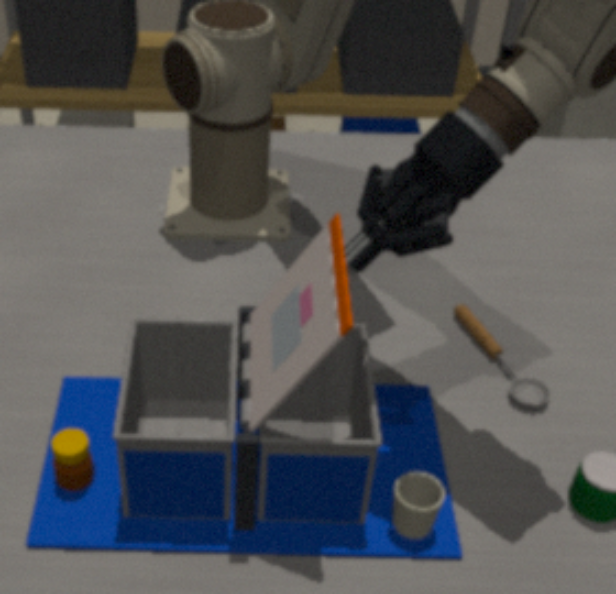

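The cover is at about 1.04 rad and still in contact. Pushing on through upright.

apply_moves(targets=[0.01,-0.04,-0.01,0.01,0.02,0.06,0,0.02,-0.08,-0.03,0.03,0.03,0.13,0,0.04,-0.12,-0.05,0.05,0.05,0.2,0,0.06,-0.16,-0.07,0.07,0.07,0.27,0,0.08,-0.2,-0.09,0.09,0.08,0.34,0,0.11,-0.24,-0.11,0.11,0.1,0.41,0,0.14,-0.27,-0.14,0.13,0.12,0.48,0,0.17,-0.3,-0.16,0.15,0.13,0.54,0,0.21,-0.33,-0.18,0.18,0.15,0.61,0])

```text
clock: 5.15
eef_pos: [0.5157, 0.0211, 0.2912]
tool_rot: [-0.3, 0.642, -0.073, 0.702]
ft_force: [-0.3, 1.2, 0.1]
grip_width: 0.0002
```

Run:
```python
from h import *
snap("s6")
for i,t in enumerate(np.arange(1.84,2.75,.08)): rows([t],d=np.interp(t,[1.8,2.7],[.016,.010]),r=np.interp(t,[1.8,2.7],[.15,.138]))
```

```text
5.15 [0.5157 0.0211 0.2912] [-0.3  1.2  0.1] [ 0.35  0.23  0.03  1.39 -0.54  1.59]
orange 91 [0.55  0.01  0.307] theta~ 1.71
1.84 [0.517 0.008 0.288] [0.03, -0.02, -0.01, 0.02, 0.0, 0.08]
1.92 [ 0.517 -0.003  0.285] [0.07, -0.06, -0.02, 0.04, 0.02, 0.14]
2.0 [ 0.517 -0.015  0.28 ] [0.11, -0.08, -0.04, 0.06, 0.03, 0.21]
2.08 [ 0.517 -0.026  0.275] [0.15, -0.11, -0.05, 0.09, 0.04, 0.28]
2.16 [ 0.517 -0.036  0.268] [0.19, -0.13, -0.07, 0.11, 0.05, 0.35]
2.24 [ 0.517 -0.046  0.261] [0.23, -0.14, -0.08, 0.12, 0.05, 0.38]
2.32 [ 0.517 -0.055  0.253] [0.28, -0.16, -0.09, 0.12, 0.05, 0.38]
2.4 [ 0.517 -0.064  0.245] [0.32, -0.17, -0.1, 0.12, 0.05, 0.38]
2.48 [ 0.517 -0.071  0.236] [0.37, -0.17, -0.11, 0.12, 0.05, 0.38]
2.56 [ 0.517 -0.078  0.226] [0.42, -0.18, -0.12, 0.12, 0.05, 0.38]
2.64 [ 0.517 -0.084  0.216] [0.46, -0.17, -0.13, 0.12, 0.05, 0.38]
2.72 [ 0.517 -0.089  0.206] [0.51, -0.17, -0.13, 0.12, 0.05, 0.38]
```

View pics/s6.png

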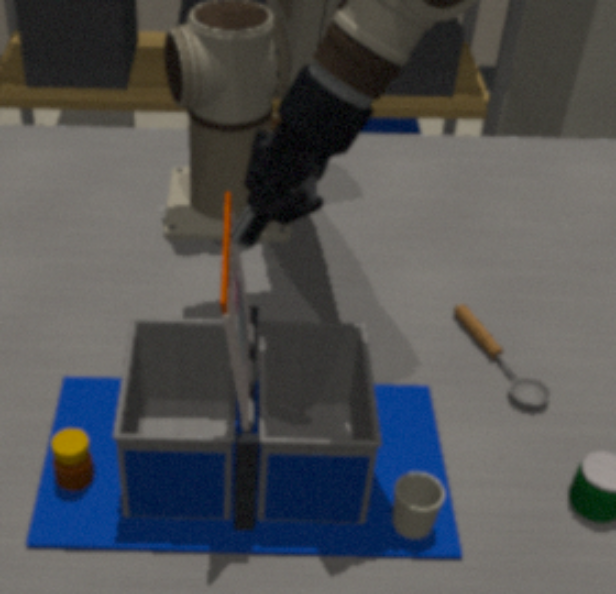

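The cover is past upright, at about 1.7 rad. Continuing down at the same gentle pace.

apply_moves(targets=[0.03,-0.02,-0.01,0.02,0,0.08,0,0.07,-0.06,-0.02,0.04,0.02,0.14,0,0.11,-0.08,-0.04,0.06,0.03,0.21,0,0.15,-0.11,-0.05,0.09,0.04,0.28,0,0.19,-0.13,-0.07,0.11,0.05,0.35,0,0.23,-0.14,-0.08,0.12,0.05,0.38,0,0.28,-0.16,-0.09,0.12,0.05,0.38,0,0.32,-0.17,-0.1,0.12,0.05,0.38,0,0.37,-0.17,-0.11,0.12,0.05,0.38,0])

```text
clock: 5.95
eef_pos: [0.5175, -0.0677, 0.2335]
tool_rot: [-0.216, 0.674, -0.03, 0.706]
ft_force: [0.5, 0.6, 0.4]
grip_width: 0.0002
```

Run:
```python
from h import *
snap("s7")
for i,t in enumerate(np.arange(2.56,3.2,.06)): rows([t],d=np.interp(t,[1.8,2.7,3.1],[.016,.010,.006]),r=np.interp(t,[1.8,2.7],[.15,.138]))
```

```text
5.95 [ 0.5175 -0.0677  0.2335] [0.5 0.6 0.4] [ 0.07  0.22 -0.07  1.21 -0.35  1.36]
orange 256 [ 0.554 -0.09   0.248] theta~ 2.421
2.56 [ 0.517 -0.078  0.226] [0.03, -0.03, -0.01, 0.01, -0.01, 0.01]
2.62 [ 0.517 -0.082  0.218] [0.06, -0.03, -0.01, 0.01, -0.01, 0.01]
2.68 [ 0.517 -0.086  0.211] [0.1, -0.04, -0.01, 0.01, -0.01, 0.01]
2.74 [ 0.517 -0.09   0.203] [0.14, -0.04, -0.02, 0.01, -0.01, 0.01]
2.8 [ 0.517 -0.094  0.195] [0.17, -0.04, -0.02, 0.01, -0.01, 0.01]
2.86 [ 0.517 -0.097  0.186] [0.2, -0.04, -0.02, 0.01, -0.01, 0.01]
2.92 [ 0.517 -0.1    0.178] [0.24, -0.04, -0.03, 0.01, -0.01, 0.01]
2.98 [ 0.517 -0.102  0.169] [0.28, -0.04, -0.03, 0.01, -0.01, 0.01]
3.04 [ 0.517 -0.104  0.161] [0.31, -0.03, -0.03, 0.01, -0.01, 0.01]
3.1 [ 0.517 -0.105  0.152] [0.35, -0.02, -0.03, 0.01, -0.01, 0.01]
3.16 [ 0.517 -0.105  0.143] [0.38, -0.01, -0.03, 0.01, -0.01, 0.01]
```

View pics/s7.png

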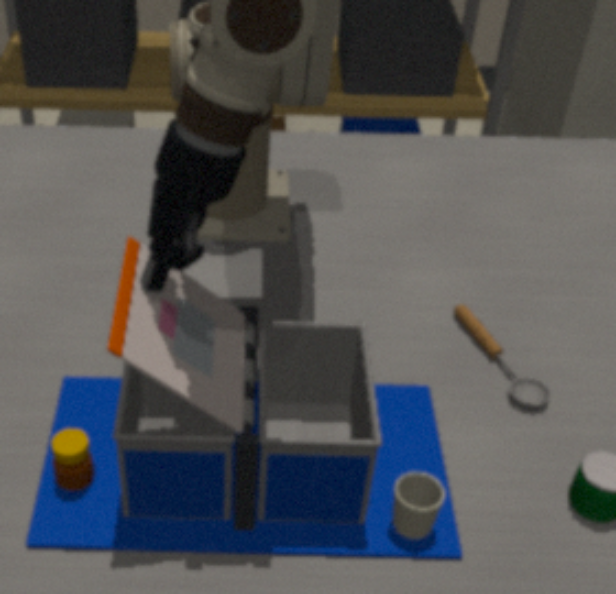

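About 2.42 rad. Next down to tip z ≈ 0.161, then small steps.

apply_moves(targets=[0.03,-0.03,-0.01,0.01,0,0.01,0,0.06,-0.03,-0.01,0.01,0,0.01,0,0.1,-0.04,-0.01,0.01,0,0.01,0,0.14,-0.04,-0.02,0.01,0,0.01,0,0.17,-0.04,-0.02,0.01,0,0.01,0,0.2,-0.04,-0.02,0.01,0,0.01,0,0.24,-0.04,-0.03,0.01,0,0.01,0,0.28,-0.04,-0.03,0.01,0,0.01,0,0.31,-0.03,-0.03,0.01,0,0.01,0])

```text
clock: 6.75
eef_pos: [0.5192, -0.1017, 0.1623]
tool_rot: [-0.213, 0.674, -0.03, 0.706]
ft_force: [-0.5, -0.8, 0.7]
grip_width: -0.0
```

Run:
```python
from h import *
snap("s8")
for z in (.156,.152,.148,.145,.142,.14,.138):print(z,rel([.517,-.106,z],tg(.35,-75)))
```

```text
6.75 [ 0.5192 -0.1017  0.1623] [-0.5 -0.8  0.7] [-0.    0.26 -0.2   1.01 -0.33  1.29]
orange 110 [ 0.544 -0.127  0.164] theta~ 2.991
0.156 [0.023, -0.009, -0.009, 0.004, -0.004, -0.008]
0.152 [0.038, -0.004, -0.009, 0.004, -0.004, -0.008]
0.148 [0.053, 0.002, -0.009, 0.004, -0.004, -0.008]
0.145 [0.065, 0.006, -0.009, 0.004, -0.004, -0.008]
0.142 [0.076, 0.01, -0.009, 0.004, -0.004, -0.008]
0.14 [0.084, 0.013, -0.009, 0.004, -0.004, -0.008]
0.138 [0.091, 0.015, -0.009, 0.004, -0.004, -0.008]
```

View pics/s8.png

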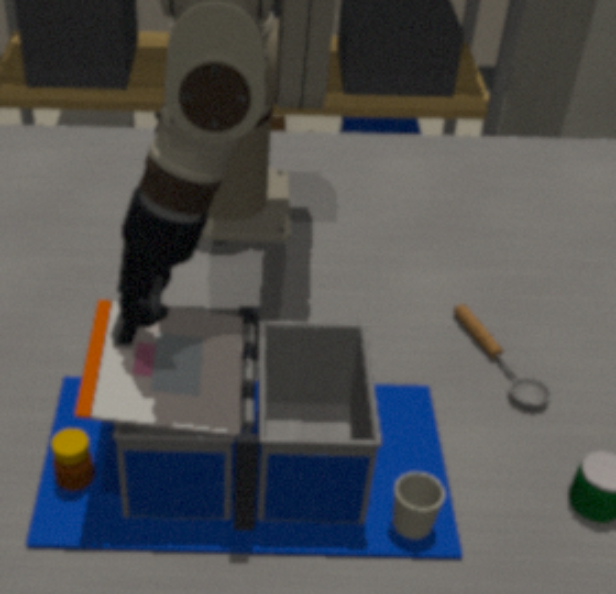

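apply_moves(targets=[0.02,-0.01,-0.01,0,0,0,0,0.04,0,-0.01,0,0,0,0,0.055,0,-0.01,0,0,0,0,0.065,0.006,-0.01,0,0,0,0,0.065,0.006,-0.01,0,0,0,0])

```text
clock: 7.22
eef_pos: [0.5175, -0.1059, 0.1469]
tool_rot: [-0.213, 0.675, -0.029, 0.706]
ft_force: [0.4, -0.6, 0.0]
grip_width: -0.0
```

Run:
```python
from h import *
snap("s9")
for z in (.142,.14,.138,.136):print(z,rel([.517,-.106,z],tg(.35,-75)))
```

```text
7.2167 [ 0.5175 -0.1059  0.1469] [ 0.4 -0.6  0. ] [-0.01  0.28 -0.23  0.97 -0.33  1.28]
orange 105 [ 0.549 -0.128  0.145] theta~ 3.113
0.142 [0.019, 0.007, -0.002, 0.004, 0.0, -0.006]
0.14 [0.027, 0.01, -0.002, 0.004, 0.0, -0.006]
0.138 [0.034, 0.013, -0.002, 0.004, 0.0, -0.006]
0.136 [0.042, 0.015, -0.002, 0.004, 0.0, -0.006]
```

apply_moves(targets=[0.01,0.004,0,0,0,0,0,0.02,0.007,0,0,0,0,0,0.02,0.007,0,0,0,0,0])

```text
clock: 7.52
eef_pos: [0.5184, -0.106, 0.1447]
tool_rot: [-0.213, 0.673, -0.03, 0.707]
ft_force: [-5.6, 2.3, 13.4]
grip_width: -0.0
```

The force has risen to 13 N, so the cover is against its stop. Backing straight up to check.

apply_moves(targets=[-0.1,-0.04,0,0,0,0,0,-0.25,-0.1,0,0,0,0,0,-0.4,-0.15,0,0,0,0,0,-0.55,-0.2,0,0,0,0,0,-0.55,-0.2,0,0,0,0,0])

```text
clock: 7.93
eef_pos: [0.5218, -0.1065, 0.2978]
tool_rot: [-0.213, 0.669, -0.032, 0.712]
ft_force: [0.6, 0.6, 1.1]
grip_width: -0.0003
```

Run:
```python
from h import *
import cv2
snap("s10")
for n in("scene","top"):
    im,d=bot.camera(n);P=cloud(n,d);hsv=cv2.cvtColor(im,cv2.COLOR_RGB2HSV)
    if n=="top":cv2.imwrite("pics/top10.png",im[:,:,::-1])
    m=(abs(P[...,0]-.54)<.085)&(P[...,1]>-.135)&(P[...,1]<.02)&(P[...,2]>.13)&(P[...,2]<.17)&((hsv[...,1]<90)|((hsv[...,0]>5)&(hsv[...,0]<16)))
    X=P[m];A=np.c_[X[:,1]-.033,X[:,0]-.54,np.ones(len(X))];k=np.linalg.lstsq(A,X[:,2],rcond=None)[0]
    for _ in range(5):
        e=abs(X[:,2]-A@k)<.006;k=np.linalg.lstsq(A[e],X[e,2],rcond=None)[0]
    print(n,len(X),k,"theta",np.pi+np.arctan(k[0]))
    m=(hsv[...,0]>5)&(hsv[...,0]<14)&(hsv[...,1]>190)&(abs(P[...,0]-.54)<.1)&(P[...,2]>.10)&(P[...,2]<.2)&(P[...,1]<0);print(np.median(P[m],0))
    P0=cloud(n,np.load(n+"0.npy"))
P=cloud("top",d)
for nm,(u,v) in dict(jar=(327,176),cup=(186,155),bowl=(428,193),can=(113,170),timer=(431,243),ladle=(140,260)).items(): print(nm,P0[v,u].round(3),P[v,u].round(3))
```

```text
7.9333 [ 0.5218 -0.1065  0.2978] [0.6 0.6 1.1] [-0.01  0.18  0.05  1.33 -0.33  1.28]
orange 82 [ 0.544 -0.129  0.143] theta~ 3.124
scene 3254 [ 0.00034103 -0.00018468  0.14290911] theta 3.1419336878374495
[ 0.5370229  -0.12854854  0.14292539]
top 0 [0. 0. 0.] theta 3.141592653589793
[nan nan nan]
jar [ 0.571 -0.154  0.066] [ 0.426 -0.047  0.721]
cup [0.631 0.234 0.029] [0.632 0.235 0.023]
bowl [ 0.541 -0.456  0.005] [ 0.542 -0.457  0.002]
can [0.578 0.423 0.052] [0.578 0.422 0.053]
timer [ 0.397 -0.451  0.022] [ 0.398 -0.453  0.018]
ladle [0.339 0.348 0.014] [0.339 0.348 0.013]
  return _methods._mean(a, axis=axis, dtype=dtype,
  ret = um.true_divide(
```

View pics/s10.png

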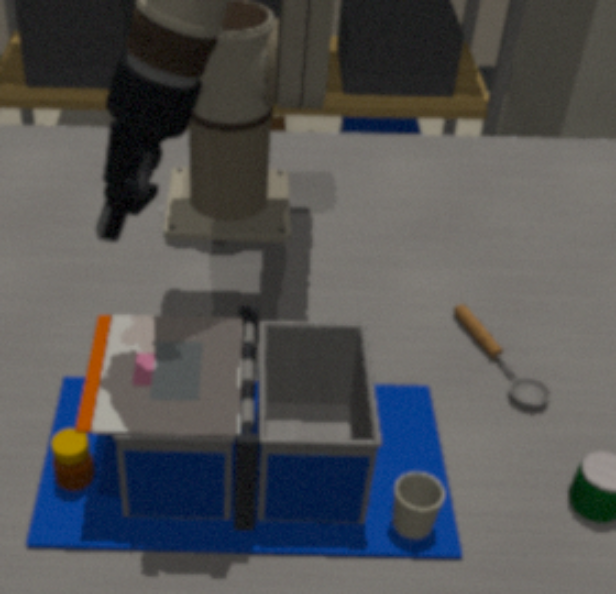

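View pics/top10.png

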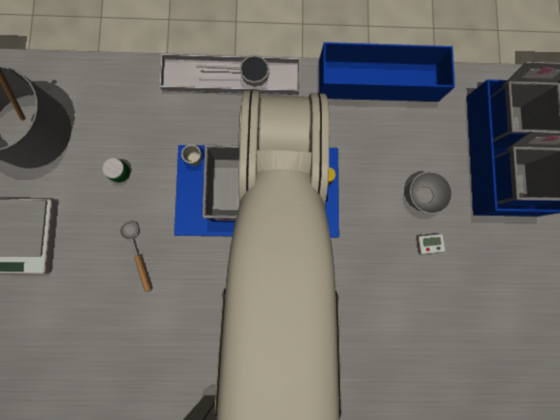

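The cover is flat: the scene-camera plane fit gives 3.142 rad, with its orange edge at (95,370). The bystanders haven't moved, and the gripper is well clear. Handing in.

Run:
```python
from workcell import bot
print(bot.job_done())
```

```text
the job is handed in; nothing more can be done
None
```

The cover now lies flat over the -y tub, and I handed the job in at about 8 s of the 45 s allowed. I slid the shut fingers under the overhanging orange edge, pushed the cover up past upright at about 1 rad/s, then followed it down and pressed it closed.

- **Cover angle:** after I backed the arm off, the scene camera's plane fit gave about 3.142 rad. It needs to be above 3.07.
- **Upright:** the cover was seen at about 1.7 rad partway through the swing.
- **Forces:** I read the wrist force only at the end of each move. It was at most about 2.5 N during the swing and about 14 N in total during the final press.
- **Robot:** the fingers ended about 155 mm above the cover, touching nothing.
- **Other objects:** the top camera's readings for the bowl, canister, ladle, timer and cup positions agreed with the start to about 2 mm horizontally. The jar could only be checked by eye in the scene picture, because the arm blocked most of it from the top camera. It looked unmoved.
- **Failed check:** the arm also hid the cover from the top camera, so the final angle rests on the scene camera alone.

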